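# Stopper the open solvent bottle

## Robot

A 6-joint arm with a two-finger parallel gripper is mounted at the origin on the work surface. World frame = base frame: x ahead of the robot, y to its left, z up, the work surface at z = 0. Lengths are in mm, angles in rad, forces in N, time in s.
With the tool pointing down it reaches from about 350 to 875 mm from the base axis. Payload 4.2 kg.
Tool frame: the origin (TCP) lies at the very end of the fingers, on their centre line; the grasp point (between the pads) lies 19 mm behind it; z points along the fingers, y is the line along which they close (so a half turn about z gives the same grasp; the last joint's range is limited). The gripper opens to 85 mm and grips with 20 to 120 N. Pads are 22 mm wide; open, the fingers measure 114 mm over their backs; the gripper's body (76 mm by 85 mm) begins 54 mm behind the grasp point. The pads swing forward as they close: fully open they stand 13 mm farther back than shut.
Start: joints at [-0.924, 0.385, 0.008, 0, -1.194, -0.259], TCP at [236.359, -578.562, 231.312] pointing down, gripper open.
Joint ranges: [-3.14, 3.14], [-1.21, 2.06], [-1.07, 1.41], [-3.16, 2.05], [-2.99, -0.16], [-3.1, 3.1]. Speed limits (rad/s): [2.79, 2.79, 3.14, 3.14, 3.14, 3.14].

## Interface

Orientations are given as a unit quaternion [x, y, z, w].
In Python, from bench import read_state, get_image, get_calibration, job_done gives the robot as it stands.
- The arm moves only by the shell command python3 -m creep 'ROWS'. ROWS is a JSON object of lists of equal length, an entry for each row: "translation": the shift along the world's x, y, z in cm, a list of three; "delta_rot": the turn, a rotation vector about the world's x, y, z in degrees, a list of three; "hand": the finger opening in cm, from 0 to 8.54. A call has 1 to 8 rows; each row is the pose to reach, as a shift and turn from the pose commanded when the call began; what a row does not reach only later rows make up. A row lasts 1/8 s, in which the tool goes at most 62.5 mm and 10.7 degrees, less where a joint would pass 70% of its speed; a pose out of reach is approached as far as the arm can. A call with a gripper value outside its range is refused whole. The fingers move at their own pace and stop on an object; the grip force is fixed at half the most. Time passes only in rows, so rows that repeat a pose let the fingers close. It gives the time, the measured TCP pose, the force, the opening and the grip force at its end, in the units of the state.
- read_state(): the state, without advancing time (a new reading comes with each control period).
- get_image(name): name is "scene" or "side" or "wrist"; returns (picture, depth): 384x512x3 uint8, red, green, blue; 384x512 float32, mm along the optical axis (not along the pixel's ray), 0 where there is no reading.
- get_calibration(name): a dict with "intrinsics" (3x3 intrinsics, pixels), "xyz" and "attitude" of the camera in the world. Camera axes: x right, y down, z forward; pixel columns grow to the right and rows downward; lengths in mm; the calibration is good to about 2 mm. A picture is of the moment at which its call begins: read the wrist's pose just before it. get_calibration takes no time and is no camera call; for the wrist camera it gives the pose at the moment of the call.
- job_done(): hands the job in; it is judged then, once.
The state is a dict: "clock": time; "joints": joint angles; "joint_vel": joint speeds; "joint_efforts": joint torques, N m; "position": TCP position; "ee_rot": TCP orientation; "contact_force": force on the tool from outside, world axes, zero at the start; "wrist_torque": the same for the moment, N m; "gripper_width": finger opening in mm; "grasp_force": force on a finger pad.
Only numpy, scipy, OpenCV 4.12 (cv2) and the standard library are available. Lean on these libraries where they do the work, as an engineer would, in place of code of your own. Each camera call takes 0.05 s, during which the arm holds its last target. There are 200 camera calls.

## Task

The tall solvent bottle in the spill tray has been left open. Pick up the larger of the two stoppers lying on the mat, stand it plug-down in the bottle's neck and let go of it; then push it down with the fingertips until it is fully home, its head sitting on the rim. Push firmly but with feeling, as the neck is glass, and leave the bottle standing in its place and everything else where it is.

Things in the scene. Friction and masses are not known exactly. Their poses are not given: they have to be found in the camera images.
- bottle: open narrow-necked amber glass bottle with a paper band, loose, 0.45 kg, the tallest of the three bottles in the tray: body 72 mm across and 74 mm high, domed shoulder up to 97 mm, neck 32 to 34 mm across, rim 130 mm above its foot. Origin: centre of its underside; z is up its axis. It stands 4 mm above the bench on the tray's floor. A sideways push of about 1 N at the rim tips it.
- bottle_mouth (a point): centre of the bottle's mouth, at the height of the rim. The bore is 24 mm across at the rim and narrows 1 mm in every 10 mm (21 mm across at 30 mm down), open for 38 mm below the rim.
- stopper: the larger white plastic stopper, about 12 g: octagonal head 34 mm across flats, 18 mm thick; tapered plug 29 mm long, 24 mm across at the head, 21 mm at the narrow end. Origin: on its axis at the shoulder, where plug meets head; its x axis runs along the stopper out through the head (head 0 to +18 mm, plug 0 to -29 mm).
- stopper_top (a point): centre of the stopper's flat top face, 18 mm from the shoulder. At the start the stopper lies on a flat of its head, axis level 17 mm above the bench, a flat on either side, the plug clear of the mat and pointing to +y (the robot's left) within about 0.8 rad.
- stopper_tip (a point): centre of the plug's narrow end, 29 mm from the shoulder. Let go in the neck, the stopper stands with its shoulder about 4 to 6 mm above the rim (more if it leans). Pushed, it gives gradually as the taper wedges, and comes fully home at about 12 to 22 N, where the head meets the rim and stops hard; friction then holds it.
- spare: the smaller stopper of the same make (belongs to no bottle here; leave it): head 22 mm across flats and 14 mm thick, plug 22 mm long and 14.6 to 12.4 mm across, lying on its side on the mat. Origin at its shoulder, x axis out through the head.
- tray: fixed grey plastic spill tray, 160 by 280 mm, walls 30 mm high and 4 mm thick, floor 4 mm thick; origin at the centre of its underside, y along its length.
- bottle_b: closed amber bottle in the tray, 52 mm across, 105 mm high with its stopper; origin at its foot. Leave it.
- bottle_c: closed amber bottle in the tray, 62 mm across, 100 mm high with its stopper; origin at its foot. Leave it.
- solder: reel of solder standing on its flange, 57 mm across, 44 mm high; origin at its foot. Leave it.
- driver: screwdriver 170 mm long lying at the far side of the mat, handle 26 mm thick; origin under its middle. Leave it.
- fluxjar: small jar 44 mm across and 45 mm high; origin at its foot. Leave it.
- tweezers: steel tweezers about 105 mm long, 5 mm high, lying on the mat. Leave them.
There are look-alikes about, which are no part of the job. What is shaped like the bottle but pink is not meant.

How it is judged:
By the outcome, as a careful person would: the job done as asked, in the order asked, and still so for the second after the job is handed in, with the robot touching nothing.
It also fails if it takes over 64 s, if anything falls off the work surface, if the arm or the gripper's body presses on something with over 40 N, if the wrist force passes 120 N, or if a joint passes its speed limit or range.

## Working session

There is one attempt and no reset: what is moved stays moved. The work goes in short steps, Python scripts to look and compute and a shell command to move; the robot and the scene stay as the last step left them, time stands still between calls to the robot, and variables do not carry over. Pictures are saved under pics/ and viewed, at most 10 in all, crops included, and the job is handed in when it is done.

```bash
mkdir -p pics
cat > h.py <<'E'
import numpy as np,cv2
from scipy.spatial.transform import Rotation as R
from bench import read_state,get_image,get_calibration
def grab(n,f=None):
    c=get_calibration(n);im,d=get_image(n)
    if f: cv2.imwrite(f'pics/{f}.png',im[...,::-1])
    return im,d,c
def rot(c):
    a=np.array(c['attitude'],float)
    return a if a.shape==(3,3) else R.from_quat(a).as_matrix()
def cloud(d,c):
    K=np.array(c['intrinsics']);v,u=np.mgrid[:d.shape[0],:d.shape[1]]
    p=np.stack([(u-K[0,2])/K[0,0]*d,(v-K[1,2])/K[1,1]*d,d],-1)
    P=p@rot(c).T+np.array(c['xyz']);P[d<=0]=np.nan
    return P
def ray(u,v,c,z):
    K=np.array(c['intrinsics']);r=rot(c)@np.array([(u-K[0,2])/K[0,0],(v-K[1,2])/K[1,1],1])
    o=np.array(c['xyz']);return o+r*(z-o[2])/r[2]
E
python3 - <<'E'
from h import *
print(read_state())
a=grab('scene');b=grab('side')
for n,x in(('scene',a),('side',b)):
    print(n,x[2]); np.savez(n,im=x[0],d=x[1])
    cv2.imwrite(f'pics/{n}.png',cv2.resize(x[0][...,::-1],(768,576)))
E
```

```text
{'clock': 0.0, 'joints': array([-9.24419160e-01,  3.85567186e-01,  6.62322096e-03, -5.33196719e-04,
       -1.19399937e+00, -2.58602189e-01]), 'joint_vel': array([-0.00093042, -0.0012867 , -0.00160627,  0.00138946, -0.00134579,
        0.00078878]), 'joint_efforts': array([-8.87618498e-04, -3.92286623e+01,  1.88396949e+01,  4.18623760e+00,
       -4.72420346e-03,  1.65929708e-05]), 'position': array([ 236.13475191, -578.0389596 ,  230.20907611]), 'ee_rot': array([-1.92578355e-01,  9.81280981e-01,  1.07380497e-03, -2.46489897e-04]), 'contact_force': array([ 0.27120026, -0.35196414,  0.09211688]), 'wrist_torque': array([ 0.0692938 , -0.02057876, -0.03841072]), 'grasp_force': 0.0, 'gripper_width': 85.7247263106295}
scene {'intrinsics': array([[385.25795392,   0.        , 257.48807593],
       [  0.        , 385.25795392, 189.53402661],
       [  0.        ,   0.        ,   1.        ]]), 'xyz': array([901.51946768, 295.30827103, 782.83868661]), 'attitude': array([ 0.44028313,  0.84425961, -0.2682839 , -0.14628817])}
side {'intrinsics': array([[376.05643468,   0.        , 252.68254402],
       [  0.        , 376.05643468, 193.26786331],
       [  0.        ,   0.        ,   1.        ]]), 'xyz': array([348.67989874, 717.10386103, 513.89931491]), 'attitude': array([-0.09065464,  0.8559373 , -0.50522133,  0.06248588])}
```

View pics/scene.png

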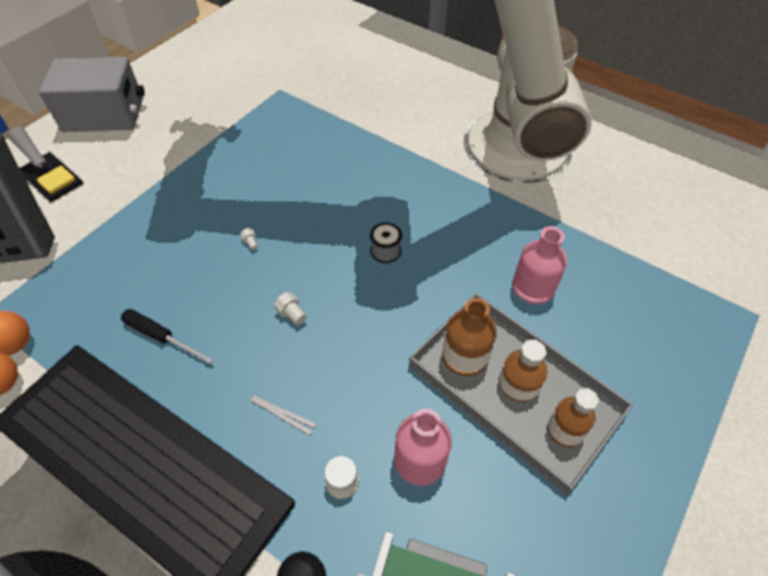

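View pics/side.png

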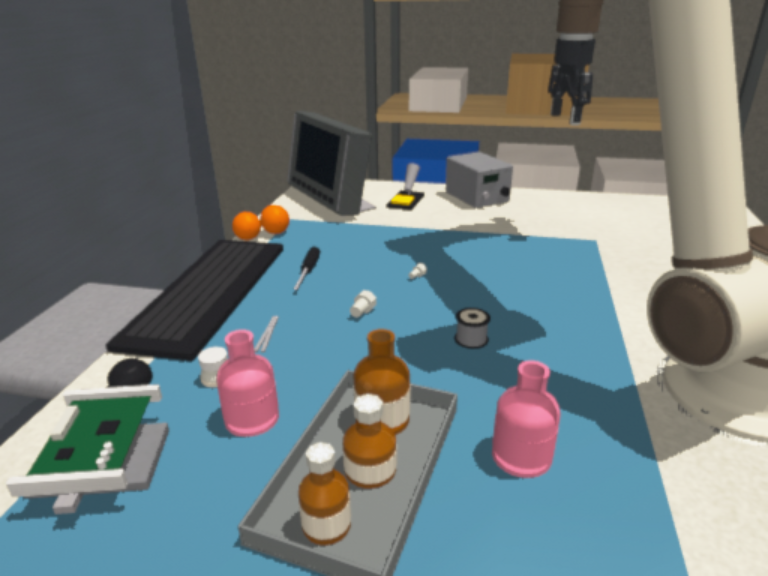

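In the scene picture (768-wide) the stopper candidates are at (290,308), clearly larger, and at (249,239), the spare. The open bottles are amber at (470,340) in the tray, mouth about (477,308), and pink at (540,265) and (422,447), which are not meant. The target is the stopper at (290,308) and the amber tray bottle. Next I measure both and confirm with a crop.

Run:
```python
from h import *
out=[]
for n,box,bb in(('scene',(175,185,215,225),(295,190,340,260)),('side',(225,185,260,220),(225,215,285,290))):
    z=np.load(n+'.npz');im,d=z['im'],z['d'];c=get_calibration(n);P=cloud(d,c)
    x0,y0,x1,y1=box
    m=np.zeros(d.shape,bool);s=im.astype(int);m[y0:y1,x0:x1]=(s[...,0]>s[...,2]-25)[y0:y1,x0:x1]
    p=P[m&(P[...,2]>3)&(P[...,2]<50)];print(n,len(p),'stopper zmax',np.nanpercentile(p[:,2],[2,50,98]),p.mean(0))
    xy=p[:,:2]-p[:,:2].mean(0);w,v=np.linalg.eigh(xy.T@xy);a=v[:,1]*np.sign(v[1,1]);t=xy@a;q=xy@[-a[1],a[0]]
    print('dir(+y)',a,'ang',np.arctan2(a[1],a[0]),'range',t.min(),t.max())
    for lo in range(-30,32,6):
        k=(t>=lo)&(t<lo+6)
        if k.sum()>2:print(lo,k.sum(),q[k].min().round(1),q[k].max().round(1),p[k,2].max().round(1))
    x0,y0,x1,y1=bb;B=P[y0:y1,x0:x1].reshape(-1,3);B=B[B[:,2]>125]
    print('rim pts',len(B),B.min(0),B.max(0),B.mean(0))
    # neck colour mask
    out+= [cv2.resize(im[box[1]-15:box[3]+15,box[0]-15:box[2]+15,::-1],(390,400),interpolation=2),cv2.resize(im[bb[1]-5:bb[1]+45,bb[0]-5:bb[0]+60,::-1],(390,300),interpolation=2)]
a=np.hstack([out[0][:300],out[1]]);b=np.hstack([out[2][50:350],out[3]])
cv2.imwrite('pics/crop.png',np.vstack([a,b]))
```

```text
scene 274 stopper zmax [ 8.73087765 27.27069832 36.46258542] [ 575.52662464 -104.36013152   26.41818017]
dir(+y) [0.1631149  0.98660708] ang 1.4069493047873594 range -24.217901502456268 24.924553952108347
-24 29 -13.2 20.2 36.5
-18 37 -13.6 20.5 37.1
-12 38 -14.4 20.2 36.0
-6 51 -13.0 19.5 38.2
0 23 -8.1 10.4 32.3
6 24 -9.0 10.7 30.8
12 21 -9.1 10.0 31.3
18 39 -8.7 10.0 31.6
24 11 -6.3 8.9 25.3
rim pts 153 [461.59037357 141.4131746  125.15139565] [496.1265345  174.74221418 137.38652026] [479.47361431 158.24320997 133.18908963]
side 201 stopper zmax [ 8.65524146 24.9116971  35.10226588] [ 568.67827432 -100.03573563   23.57484902]
dir(+y) [0.41664664 0.90906852] ang 1.141042920833055 range -28.92739733207548 23.51560130257519
-30 8 -8.6 7.3 33.3
-24 19 -17.4 8.7 35.5
-18 18 -17.5 9.1 34.4
-12 43 -21.0 11.9 35.3
-6 26 -23.9 5.9 34.7
0 14 -8.7 7.9 29.9
6 16 -9.5 7.8 30.3
12 13 -8.6 9.6 28.3
18 44 -10.4 10.0 29.2
rim pts 197 [461.70676162 141.64923197 125.23881179] [494.12613536 176.097755   135.72851986] [477.77412695 160.93847349 131.80763001]
```

View pics/crop.png

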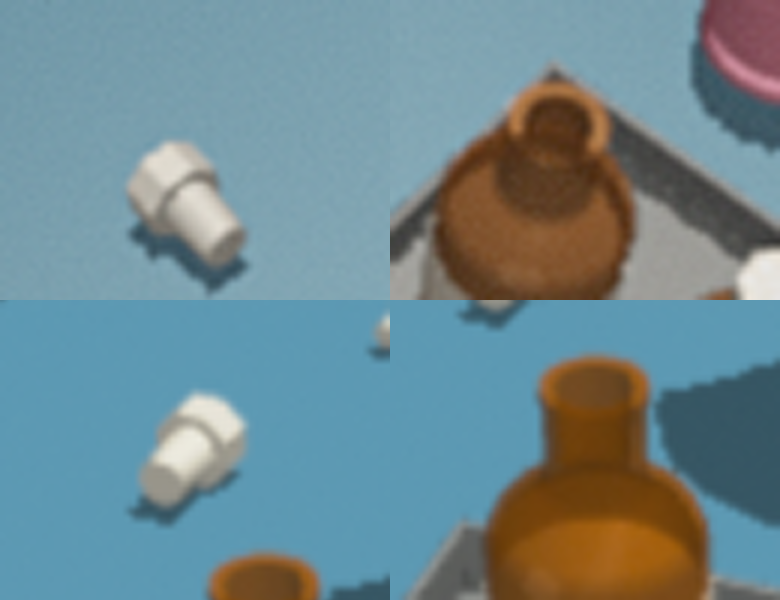

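The crops confirm it: a large octagonal-headed stopper with its plug toward +y, and the open amber bottle with its rim at about (479,159,134).

Run:
```python
from h import *
c=get_calibration('wrist');s=read_state();T=R.from_quat(s['ee_rot']).as_matrix()
print('cam in tool',T.T@(np.array(c['xyz'])-s['position']),'\ncam axes in tool\n',(T.T@rot(c)).round(3),'\nK',c['intrinsics'].round(1),'\nT',T.round(3))
c=get_calibration('scene')
for n,u,v,z in(('spare',249,239,10),('solder',386,235,44),('pink1 foot',537,290,0),('pink1mouth',551,236,134),('pink2mouth',427,418,134),('b top?',534,350,104),('c top',587,400,105),('flux',341,465,45),('driver',170,335,13)):
    print(n,ray(u/1.5,v/1.5,c,z).round())
```

```text
cam in tool [  72.43249382    0.29227498 -142.8871646 ] 
cam axes in tool
 [[-0.001 -0.959 -0.283]
 [ 1.    -0.001 -0.   ]
 [ 0.    -0.283  0.959]] 
K [[302.3   0.  258.6]
 [  0.  302.3 194.7]
 [  0.    0.    1. ]] 
T [[-0.926 -0.378 -0.001]
 [-0.378  0.926  0.002]
 [ 0.     0.002 -1.   ]]
spare [ 500. -263.   10.]
solder [379. -57.  44.]
pink1 foot [302. 194.   0.]
pink1mouth [304. 185. 134.]
pink2mouth [648. 187. 134.]
b top? [473. 248. 104.]
c top [500. 336. 105.]
flux [731. 116.  45.]
driver [ 714. -228.   13.]
```

```bash
python3 -m creep '{"translation":[[4.5,6,0],[9,12,0],[13.5,18,0],[18,24,0],[22,30,0],[26,36,-2],[30,42,-5],[34,47,-8]],"delta_rot":[[0,0,7],[0,0,14],[0,0,21],[0,0,28],[0,0,35],[0,0,42],[0,0,48],[0,0,53]],"hand":[8,8,8,8,8,8,8,8]}'
python3 -m creep '{"translation":[[0,0,0],[0,0,0],[0,0,0]],"delta_rot":[[0,0,0],[0,0,0],[0,0,0]],"hand":[8,8,8]}'
python3 - <<'E'
from h import *
s=read_state();im,d,c=grab('wrist','w1');print(s['position'],s['joints'].round(3),s['clock']);T=R.from_quat(s['ee_rot']).as_matrix();print(T.round(3))
P=cloud(d,c);near=np.linalg.norm(P[...,:2]-[577,-104],axis=-1)<45
m=near&(P[...,2]>7)
hsv=cv2.cvtColor(im,cv2.COLOR_RGB2HSV);m2=(near&(hsv[...,1]<70)&(hsv[...,2]>90)).astype(np.uint8)
print(m.sum(),m2.sum())
p=P[m2>0];print(np.nanpercentile(p,[1,50,99],axis=0))
hd=p[p[:,2]>31.5];print('head top',len(hd),hd[:,:2].min(0),hd[:,:2].max(0),np.median(hd,axis=0))
r=cv2.minAreaRect(hd[:,:2].astype(np.float32));print('head rect',r)
h2=p[(p[:,2]>5)];print('all rect',cv2.minAreaRect(h2[:,:2].astype(np.float32)))
pl=p[(p[:,2]>24)&(p[:,2]<30.5)&(p[:,1]>np.median(hd[:,1])+5)]
l=cv2.fitLine(pl[:,:2].astype(np.float32),cv2.DIST_L2,0,.01,.01).ravel();print('plug line',l,np.degrees(np.arctan2(l[1],l[0])),len(pl))
E
```

```text
clock: 1.1
position: [526.0, -177.1, 183.0]
ee_rot: [-0.612, 0.791, -0.0, 0.0]
contact_force: [0.9, -0.6, -0.2]
gripper_width: 80.3
grasp_force: 0.0
clock: 1.48
position: [524.7, -180.0, 183.7]
ee_rot: [-0.61, 0.793, -0.0, 0.0]
contact_force: [1.0, 0.2, -1.1]
gripper_width: 80.0
grasp_force: 0.0
[ 524.67575504 -180.00796856  183.7281559 ] [-0.038  0.305 -0.238  0.    -1.027 -0.222] 1.475
[[-0.257 -0.966  0.001]
 [-0.966  0.257 -0.   ]
 [-0.    -0.001 -1.   ]]
1159 1109
[[ 5.52814294e+02 -1.30980819e+02 -9.31842750e-02]
 [ 5.72170911e+02 -1.13273017e+02  2.77163861e+01]
 [ 5.94026261e+02 -6.61991260e+01  3.51419232e+01]]
head top 295 [ 559.53760481 -129.59408703] [ 581.79563717 -108.62877924] [ 569.97903038 -119.18817665   33.948089  ]
head rect ((570.4166870117188, -119.15872192382812), (18.6702880859375, 21.06785774230957), 78.51776885986328)
all rect ((573.5869140625, -105.39537048339844), (47.94364929199219, 34.03620529174805), 76.41099548339844)
plug line [  0.5985264    0.80110306 573.7515     -96.76652   ] 53.235565 353
```

View pics/w1.png

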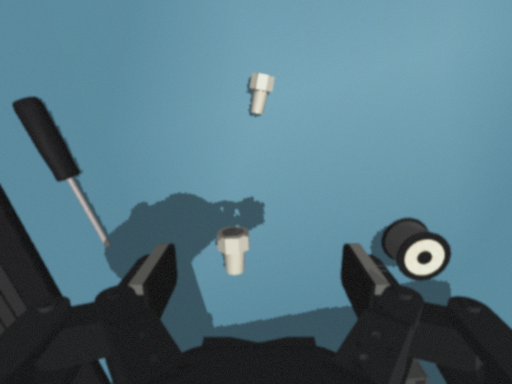

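The wrist view shows the stopper at (233,250) with its plug down-image (+y), the spare at (260,92) and the solder reel at (412,245). The shoulder is at about (572.3,-110.7) and the axis azimuth is 76.4°. I will grip the head with the tool leaning 40° toward the plug, which leaves a 40° downward approach at the bottle.

```bash
python3 -m creep '{"translation":[[0.6,0.3,-1],[1.2,0.6,-3],[1.8,0.9,-5],[2.4,1.2,-7.5],[3,1.4,-9.5],[3.5,1.6,-11.2],[3.5,1.6,-11.2],[3.5,1.6,-11.2]],"delta_rot":[[6.5,-1.6,0.2],[13,-3.1,0.4],[19.5,-4.7,0.6],[26,-6.3,0.9],[32.5,-7.8,1.1],[38.9,-9.4,1.3],[38.9,-9.4,1.3],[38.9,-9.4,1.3]],"hand":[6,6,6,6,6,6,6,6]}'
cat > w.py <<'E'
from h import *
import sys
s=read_state();T=R.from_quat(s['ee_rot']).as_matrix();print(s['position'].round(1),s['joints'].round(3),s['contact_force'].round(1),s['gripper_width']);print(T.round(3))
a=np.radians(76.4);a=np.array([np.cos(a),np.sin(a),0]);y=np.array([-a[1],a[0],0]);l=np.radians(40)
z=a*np.sin(l)-np.array([0,0,1])*np.cos(l);D=np.stack([np.cross(y,z),y,z],1)
print('rot err deg',np.degrees(R.from_matrix(D@T.T).as_rotvec()).round(2),'to target cm',((np.array([571.5,-114.2,10.5])-s['position'])/10).round(2))
E
python3 w.py
```

```text
clock: 2.52
position: [560.2, -163.9, 72.2]
ee_rot: [-0.582, 0.738, 0.213, 0.266]
contact_force: [-0.2, -0.2, -0.4]
gripper_width: 60.0
grasp_force: 0.0
[ 560.2 -163.9   72.2] [-0.404  0.607  0.016 -0.734 -1.23   0.514] [-0.2 -0.2 -0.4] 59.996666916417034
[[-0.18  -0.973  0.145]
 [-0.746  0.231  0.625]
 [-0.641  0.004 -0.767]]
rot err deg [ 0.03 -0.27 -0.26] to target cm [ 1.13  4.97 -6.17]
```

```bash
python3 -m creep '{"translation":[[0.3,1.2,-1.5],[0.6,2.5,-3],[0.8,3.5,-4.3],[1,4.4,-5.4],[1.1,4.9,-6.1],[1.1,4.9,-6.1],[1.1,4.9,-6.1]],"delta_rot":[[0,0,0],[0,0,0],[0,0,0],[0,0,0],[0,0,0],[0,0,0],[0,0,0]],"hand":[6,6,6,6,6,6,6]}'; python3 w.py
python3 -m creep '{"translation":[[0,0,0],[0,0,0],[0,0,0],[0,0,0],[0,0,0],[0,0,0]],"delta_rot":[[0,0,0],[0,0,0],[0,0,0],[0,0,0],[0,0,0],[0,0,0]],"hand":[5,4,2.6,2.6,2.6,2.6]}'
python3 - <<'E'
from h import *
grab('wrist','w2')
E
```

```text
clock: 3.4
position: [571.4, -114.5, 10.5]
ee_rot: [-0.582, 0.738, 0.214, 0.267]
contact_force: [0.1, -0.2, 1.2]
gripper_width: 60.1
grasp_force: 0.0
[ 571.4 -114.5   10.5] [-0.333  0.677 -0.037 -0.797 -1.104  0.563] [ 0.1 -0.2  1.2] 60.11828438074051
[[-0.18  -0.973  0.144]
 [-0.745  0.23   0.626]
 [-0.643  0.005 -0.766]]
rot err deg [-0.07 -0.28 -0.28] to target cm [0.01 0.03 0.  ]
clock: 4.15
position: [571.5, -114.4, 10.8]
ee_rot: [-0.582, 0.737, 0.214, 0.267]
contact_force: [-0.3, -2.5, 5.0]
gripper_width: 32.4
grasp_force: 60.1
```

View pics/w2.png

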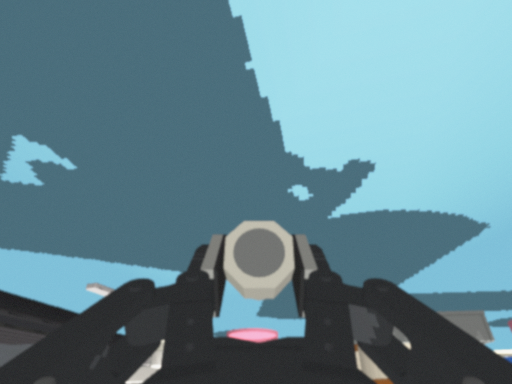

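The stopper is held by the side flats of its head, square between the pads at about (258,258). Now I lift and rotate.

```bash
python3 -m creep '{"translation":[[0,0,3],[0,0,8],[0,0,13],[-0.5,2,17],[-1.5,4.5,20],[-2.5,7,23],[-3.5,10,25],[-4.5,13,26]],"delta_rot":[[0,0,0],[0,0,0],[0,0,0],[-8.7,2.1,0],[-17.5,4.2,0],[-26.2,6.3,0],[-35,8.5,0],[-43.7,10.6,0]],"hand":[2.6,2.6,2.6,2.6,2.6,2.6,2.6,2.6]}'
python3 -m creep '{"translation":[[-1,3,0],[-2,6,0],[-3,9,0],[-4,12,0],[-5,13.8,0],[-5,13.8,0],[-5,13.8,0],[-5,13.8,0]],"delta_rot":[[-8.7,2.1,0],[-17.5,4.2,0],[-26.2,6.3,0],[-35,8.5,0],[-43.7,10.6,0],[-43.7,10.6,0],[-43.7,10.6,0],[-43.7,10.6,0]],"hand":[2.6,2.6,2.6,2.6,2.6,2.6,2.6,2.6]}'
python3 w.py
```

```text
clock: 5.2
position: [525.6, 17.5, 271.7]
ee_rot: [-0.618, 0.785, -0.026, -0.037]
contact_force: [0.5, 0.0, -0.2]
gripper_width: 32.4
grasp_force: 59.5
clock: 6.2
position: [476.1, 153.2, 270.9]
ee_rot: [-0.559, 0.714, -0.257, -0.333]
contact_force: [1.1, 0.4, 0.1]
gripper_width: 31.8
grasp_force: 59.6
[476.1 153.2 270.9] [ 0.844  0.473 -0.151  0.365 -1.745 -1.176] [1.1 0.4 0.1] 31.820548153066778
[[-0.153 -0.97  -0.189]
 [-0.627  0.243 -0.74 ]
 [ 0.764  0.005 -0.645]]
rot err deg [ 87.14 -21.68   0.12] to target cm [  9.54 -26.74 -26.04]
```

```bash
python3 -m creep '{"translation":[[0,0,-2],[0,0,-4.5],[0,0,-7],[0,0,-7],[0,0,-7]],"delta_rot":[[0,0,0],[0,0,0],[0,0,0],[0,0,0],[0,0,0]],"hand":[2.6,2.6,2.6,2.6,2.6]}'
cat > m.py <<'E'
from h import *
import sys
tag=sys.argv[1]
s=read_state();tcp=s['position'];print(tcp.round(1));out=[]
sh0=tcp+np.array([1.5,6,-3.8])
for n in('scene','side'):
    im,d,c=grab(n);P=cloud(d,c);K=np.array(c['intrinsics'])
    px=lambda p:(K@(rot(c).T@(p-np.array(c['xyz']))))[:2]/(K@(rot(c).T@(p-np.array(c['xyz']))))[2]
    hsv=cv2.cvtColor(im,cv2.COLOR_RGB2HSV).astype(int)
    near=np.linalg.norm(P-sh0+[0,0,8],axis=-1)<45
    w=near&(hsv[...,1]<60)&(hsv[...,2]>120)
    for lo,hi,nm in((-28,-16,'plug lo'),(-16,-3,'plug hi'),(3,18,'head')):
        k=w&(P[...,2]>sh0[2]+lo)&(P[...,2]<sh0[2]+hi);p=P[k]
        if len(p)>5: print(n,nm,len(p),'mean',p.mean(0).round(1),'min',p.min(0).round(1),'max',p.max(0).round(1))
    print(n,'z range',np.nanpercentile(P[w][:,2],[1,99]).round(1) if w.any() else None)
    # rim: points near z 134
    r=np.linalg.norm(P[...,:2]-[478.5,159],axis=-1);k=(r<22)&(P[...,2]>129)&(P[...,2]<138)&(hsv[...,1]>80)
    q=P[k];A=np.c_[2*q[:,:2],np.ones(len(q))];print(n,'rim n',len(q),'bbox mid',((q.min(0)+q.max(0))/2).round(1),'z med',np.median(q[:,2]).round(1))
    u,v=px(sh0+[0,0,-25]);u,v=int(u),int(v)
    out.append(cv2.resize(im[v-40:v+40,u-40:u+40,::-1],(400,400),interpolation=cv2.INTER_CUBIC));print(n,'crop origin',u-40,v-40)
cv2.imwrite(f'pics/{tag}.png',np.hstack(out))
E
python3 m.py m1
```

```text
clock: 6.82
position: [476.7, 153.8, 201.6]
ee_rot: [-0.559, 0.714, -0.258, -0.333]
contact_force: [-0.2, 0.6, 0.5]
gripper_width: 32.5
grasp_force: 59.6
[476.7 153.8 201.6]
scene head 103 mean [474.6 158.1 214.6] min [455.  142.5 203.7] max [498.9 177.8 215.8]
scene z range [172.5 227.7]
scene rim n 116 bbox mid [480.7 158.7 133. ] z med 134.1
scene crop origin 281 154
side z range NoneTraceback (most recent call last):
  File "m.py", line 18, in <module>
    q=P[k];A=np.c_[2*q[:,:2],np.ones(len(q))];print(n,'rim n',len(q),'bbox mid',((q.min(0)+q.max(0))/2).round(1),'z med',np.median(q[:,2]).round(1))
                                                                                  ~~~~~^^^
    return umr_minimum(a, axis, None, out, keepdims, initial, where)
ValueError: zero-size array to reduction operation minimum which has no identity
```

Run:
```python
from h import *
im,d,c=grab('scene');im2,_,_=grab('side');w,_,_=grab('wrist')
a=cv2.resize(im[150:250,270:370,::-1],(400,400),interpolation=2)
b=cv2.resize(im2[130:280,190:340,::-1],(400,400),interpolation=2)
cv2.imwrite('pics/v1.png',np.vstack([np.hstack([a,b])[:,:],cv2.resize(w[...,::-1],(266,200)).copy() if 0 else np.hstack([cv2.resize(w[180:330,150:370,::-1],(293,200)),np.zeros((200,507,3),np.uint8)])]))
```

```text
(no output)
```

View pics/v1.png

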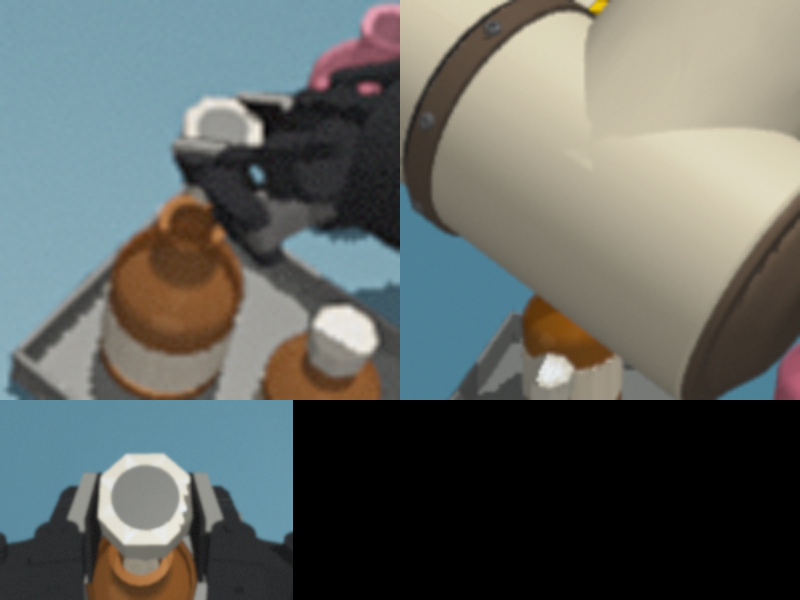

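```bash
cat > m2.py <<'E'
from h import *
def enc(P,d,c,m,z):
    v,u=np.nonzero(m);pts=np.array([ray(a,b,c,z)[:2] for a,b in zip(u,v)],np.float32)
    (x,y),r=cv2.minEnclosingCircle(pts);e=cv2.fitEllipse(cv2.convexHull(pts));return len(pts),round(x,1),round(y,1),round(r,1),'ell',np.round(e[0],1),np.round(e[1],1),'bbox',((pts.min(0)+pts.max(0))/2).round(1)
for n in('scene','side'):
    z=np.load(n+'.npz');c=get_calibration(n);P=cloud(z['d'],c)
    m=(P[...,2]>130.5)&(P[...,2]<140)&(np.linalg.norm(P[...,:2]-[478.5,159],axis=-1)<24)
    m=cv2.morphologyEx(m.astype(np.uint8),cv2.MORPH_CLOSE,np.ones((3,3)))
    print(n,'rim',enc(P,z['d'],c,m,134))
s=read_state();T=R.from_quat(s['ee_rot']).as_matrix();t=s['position'];print(t.round(1))
top=t[2]-3.8+18
for n in('scene','wrist'):
    im,d,c=grab(n);P=cloud(d,c);hsv=cv2.cvtColor(im,cv2.COLOR_RGB2HSV)
    m=(abs(P[...,2]-top)<4)&(np.linalg.norm(P[...,:2]-t[:2]-[1.5,6],axis=-1)<26)&(hsv[...,2]>115)&(hsv[...,1]<70)
    m=cv2.morphologyEx(m.astype(np.uint8),cv2.MORPH_OPEN,np.ones((2,2)))
    q=P[m>0];A=np.c_[q[:,:2]-q[:,:2].mean(0),np.ones(len(q))];g=np.linalg.lstsq(A,q[:,2],rcond=None)[0]
    print(n,'top z',np.median(q[:,2]).round(1),'slope deg',np.degrees(g[:2]).round(1),enc(P,d,c,m,top))
    if n=='wrist':
        r=(abs(P[...,2]-134)<4)&(np.linalg.norm(P[...,:2]-[478.5,159],axis=-1)<22)
        if r.sum()>10: print('wrist rim',enc(P,d,c,r,134))
        np.savez('wrist',im=im,d=d,P=P)
E
python3 m2.py
```

```text
scene rim (134, 479.7, 158.1, 18.0, 'ell', array([479.6, 158.4]), array([34.3, 34.9]), 'bbox', array([479.1, 158.1], dtype=float32))
side rim (141, 477.3, 160.4, 20.2, 'ell', array([477.8, 160.8]), array([32.6, 41.9]), 'bbox', array([477.8, 160.7], dtype=float32))
[476.3 154.1 200.9]
scene top z 215.3 slope deg [49.7 26.6] (183, 477.7, 158.1, 22.3, 'ell', array([483.1, 164.2]), array([33.5, 53.6]), 'bbox', array([477.4, 163.5], dtype=float32))
 ** On entry to DLASCL parameter number  4 had an illegal value
 ** On entry to DLASCL parameter number  4 had an illegal valueTraceback (most recent call last):
  File "m2.py", line 16, in <module>
    q=P[m>0];A=np.c_[q[:,:2]-q[:,:2].mean(0),np.ones(len(q))];g=np.linalg.lstsq(A,q[:,2],rcond=None)[0]
                                                                ~~~~~~~~~~~~~~~^^^^^^^^^^^^^^^^^^^^^
    x, resids, rank, s = _umath_linalg.lstsq(a, b, rcond,
                         ~~~~~~~~~~~~~~~~~~~^^^^^^^^^^^^^
                                             signature=signature)
                                             ^^^^^^^^^^^^^^^^^^^^
    raise LinAlgError("SVD did not converge in Linear Least Squares")
numpy.linalg.LinAlgError: SVD did not converge in Linear Least Squares
```

Run:
```python
from h import *
s=read_state();t=s['position'];print(t.round(1))
for n,(u,v),rad in(('scene',(325,182),10),('wrist',(259,253),34)):
    im,d,c=grab(n);hsv=cv2.cvtColor(im,cv2.COLOR_RGB2HSV);g=cv2.GaussianBlur(im,(3,3),0).mean(-1)
    print(n,'centre val',im[v,u],'depth P',cloud(d,c)[v,u].round(1))
    cv_=g[v-2:v+3,u-2:u+3].mean()
    m=(abs(g-cv_)<22)&(hsv[...,1]<60);yy,xx=np.mgrid[:384,:512];m&=(xx-u)**2+(yy-v)**2<rad**2
    nl,lab,st,ce=cv2.connectedComponentsWithStats(m.astype(np.uint8));l=lab[v,u]
    k=np.array(np.nonzero(lab==l))[::-1].T.astype(np.float32);e=cv2.fitEllipse(cv2.convexHull(k))
    print(n,len(k),'centroid',ce[l].round(1),'ell',np.round(e[0],1),np.round(e[1],1),'-> top',ray(*e[0],c,t[2]+14.2).round(1))
    P=cloud(d,c)[lab==l];print(' z med',np.nanmedian(P,axis=0).round(1))
    if n=='wrist':
        rim=ray(259,253,c,134);o=np.array(c['xyz']);K=np.array(c['intrinsics'])
        for p in([479.4,158.3,134],[477.8,160.8,134]):
            q=rot(c).T@(np.array(p)-o);print('mouth px',(K@q/q[2])[:2].round(1))
        cv2.imwrite('pics/w3.png',cv2.resize(im[210:330,170:350,::-1],(720,480),interpolation=2))
```

```text
[476.2 154.1 200.6]
scene centre val [152 152 147] depth P [477.3 160.6 213.5]
scene 108 centroid [324.4 182.6] ell [324.5 182.8] [ 9.8 20.3] -> top [480.5 161.  214.8]
 z med [479.5 160.6 215.4]
wrist centre val [139 141 137] depth P [477.1 160.9 213.4]
wrist 1837 centroid [258.5 252.6] ell [258.5 252.6] [46.8 49.5] -> top [477.5 161.3 214.8]
 z med [477.4 161.  214.2]
mouth px [254.1 294.9]
mouth px [257.2 297.9]
```

View pics/w3.png

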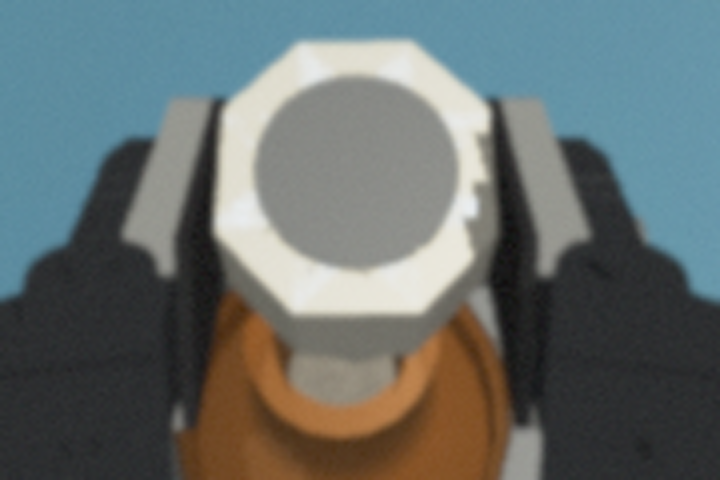

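Run:
```python
from h import *
s=read_state();T=R.from_quat(s['ee_rot']).as_matrix();t=s['position']
im,d,c=grab('wrist')
a=np.array([.235,.972,0]);yt=T[:,1]
P=lambda u,v:(170+u/4,210+v/4)
lab=lambda nm,p:print(nm,p.round(1),'rel TCP: lateral',round((p-t)@yt,1),'along a',round((p-t)@a,1),'z',round(p[2]-t[2],1))
lab('rim bottom outer',ray(*P(341,438),c,134));lab('rim left',ray(*P(243,360),c,134));lab('rim right',ray(*P(440,360),c,134));lab('rim inner bottom',ray(*P(341,406),c,134))
for m in([479.4,158.3,134],[477.8,160.8,134]):lab('mouth',np.array(m))
lab('disc',ray(258.5,252.6,c,t[2]+14.2))
z0=t[2]-3.8
lab('head front bottom edge L',ray(*P(287,345),c,z0));lab('head fb edge R',ray(*P(433,345),c,z0))
for z in(z0-18,z0-29):lab('plug L',ray(*P(288,380),c,z));lab('plug R',ray(*P(396,380),c,z))
# scene rim re-fit from first image gives reference; red/amber check in wrist by colour
hsv=cv2.cvtColor(im,cv2.COLOR_RGB2HSV).astype(int)
for v in(295,300,305,308,310,312,314,316,318,320,322):print(v,im[v,255],hsv[v,255],d[v,255].round(1))
```

```text
rim bottom outer [482.4 174.2 134. ] rel TCP: lateral -1.6 along a 21.0 z -66.4
rim left [495.8 157.8 134. ] rel TCP: lateral -18.6 along a 8.3 z -66.4
rim right [462.9 166.  134. ] rel TCP: lateral 15.4 along a 8.5 z -66.4
rim inner bottom [481.2 169.2 134. ] rel TCP: lateral -1.7 along a 15.9 z -66.4
mouth [479.4 158.3 134. ] rel TCP: lateral -2.5 along a 4.9 z -66.4
mouth [477.8 160.8 134. ] rel TCP: lateral -0.4 along a 7.0 z -66.4
disc [477.4 161.2 214.6] rel TCP: lateral 0.6 along a 7.2 z 14.2
head front bottom edge L [489.  174.1 196.6] rel TCP: lateral -7.7 along a 22.5 z -3.8
head fb edge R [471.6 178.4 196.6] rel TCP: lateral 10.2 along a 22.6 z -3.8
plug L [489.5 173.8 178.6] rel TCP: lateral -8.4 along a 22.3 z -21.8
plug R [475.4 177.3 178.6] rel TCP: lateral 6.2 along a 22.4 z -21.8
plug L [489.4 171.1 167.6] rel TCP: lateral -9.0 along a 19.7 z -32.8
plug R [474.3 174.8 167.6] rel TCP: lateral 6.6 along a 19.8 z -32.8
295 [113 112 103] [ 27  23 113] 144.5
300 [139 133 121] [ 20  33 139] 279.4
305 [145 138 123] [ 20  39 145] 278.3
308 [146 139 124] [ 20  38 146] 276.0
310 [151 137 119] [ 17  54 151] 274.9
312 [170 123  82] [ 14 132 170] 202.3
314 [175 118  69] [ 14 154 175] 202.2
316 [175 117  67] [ 14 157 175] 202.0
318 [160 108  61] [ 14 158 160] 202.7
320 [95 63 32] [ 15 169  95] 205.9
322 [82 54 30] [ 14 162  82] 215.7
```

The grey patch below the head has depth about 278, so it lies inside the bottle and is not the plug. I'll check the stopper's tilt by fitting a plane to the top disc in the wrist depth.

Run:
```python
from h import *
s=read_state();t=s['position'];T=R.from_quat(s['ee_rot']).as_matrix();a=np.array([.235,.972,0])
im,d,c=grab('wrist');P=cloud(d,c);v,u=np.mgrid[:384,:512];n=[]
for r in(20,22,30):
    q=P[(u-258.5)**2+(v-252.6)**2<r*r];q=q[abs(q[:,2]-np.nanmedian(q[:,2]))<5]
    m=q.mean(0);w=np.linalg.svd(q-m,full_matrices=False)[2][2];w*=np.sign(w[2]);print(r,len(q),m.round(2),'tilt of up-normal deg: lat',np.degrees(w@T[:,1]).round(2),'a',np.degrees(w@a).round(2),'rms',np.std((q-m)@w).round(2))
```

```text
20 1259 [477.31 160.89 213.98] tilt of up-normal deg: lat 0.4 a -0.3 rms 0.57
22 1519 [477.3  160.85 213.98] tilt of up-normal deg: lat 0.39 a -0.31 rms 0.57
30 2827 [477.25 160.66 213.81] tilt of up-normal deg: lat 0.14 a 0.05 rms 0.64
```

```bash
python3 -m creep '{"translation":[[0.14,-0.29,-1],[0.14,-0.29,-2],[0.14,-0.29,-2.8],[0.14,-0.29,-2.8],[0.14,-0.29,-2.8]],"delta_rot":[[0,0,0],[0,0,0],[0,0,0],[0,0,0],[0,0,0]],"hand":[2.6,2.6,2.6,2.6,2.6]}'
python3 - <<'E'
from h import *
s=read_state();T=R.from_quat(s['ee_rot']).as_matrix();t=s['position'];a=np.array([.235,.972,0]);yt=T[:,1];print(t.round(1),s['contact_force'].round(2))
im,d,c=grab('wrist');P=cloud(d,c);hsv=cv2.cvtColor(im,cv2.COLOR_RGB2HSV).astype(int)
v,u=np.mgrid[:384,:512];q=P[(u-258.5)**2+(v-252.6)**2<400];print('disc',np.nanmean(q,axis=0).round(1))
# rim lit face: bright amber & depth-height near 134
m=(hsv[...,1]>100)&(hsv[...,2]>110)&(abs(P[...,2]-134)<6)&(np.hypot(P[...,0]-479,P[...,1]-158)<25)
vv,uu=np.nonzero(m);pts=np.array([ray(x,y,c,134) for x,y in zip(uu,vv)])
L=(pts-t)@yt;A=(pts-t)@a
if len(L):
    print(len(L),'lat',L.min().round(1),L.max().round(1),'a',A.min().round(1),A.max().round(1),'disc lat/a',((np.nanmean(q,axis=0)-t)@yt).round(1),((np.nanmean(q,axis=0)-t)@a).round(1))
    k=[(L[(A>x)&(A<x+1)].min().round(1),L[(A>x)&(A<x+1)].max().round(1),x) for x in range(int(A.min()),int(A.max())+1) if ((A>x)&(A<x+1)).sum()>3];print(k)
cv2.imwrite('pics/w4.png',np.hstack([cv2.resize(im[230:340,170:350,::-1],(540,330),interpolation=2),cv2.resize(get_image('scene')[0][170:230,295:340,::-1],(248,330),interpolation=2)]))
E
```

```text
clock: 8.0
position: [477.6, 151.2, 172.3]
ee_rot: [-0.559, 0.713, -0.258, -0.334]
contact_force: [0.1, 0.6, -0.4]
gripper_width: 32.1
grasp_force: 59.6
[477.6 151.2 172.3] [ 0.09  0.63 -0.36]
disc [478.9 158.  186. ]
587 lat -16.3 16.8 a 6.4 23.0 disc lat/a 0.5 6.9
[(np.float64(-16.3), np.float64(16.8), 7), (np.float64(-16.2), np.float64(16.8), 8), (np.float64(-15.6), np.float64(16.7), 9), (np.float64(-15.5), np.float64(16.1), 10), (np.float64(-15.5), np.float64(16.0), 11), (np.float64(-14.8), np.float64(16.0), 12), (np.float64(-14.8), np.float64(15.3), 13), (np.float64(-14.1), np.float64(15.3), 14), (np.float64(-13.5), np.float64(14.6), 15), (np.float64(-13.5), np.float64(14.0), 16), (np.float64(-12.2), np.float64(13.4), 17), (np.float64(-11.0), np.float64(12.1), 18), (np.float64(-9.8), np.float64(11.5), 19), (np.float64(-9.2), np.float64(10.3), 20), (np.float64(-7.4), np.float64(8.5), 21), (np.float64(-5.6), np.float64(6.1), 22)]
```

View pics/w4.png

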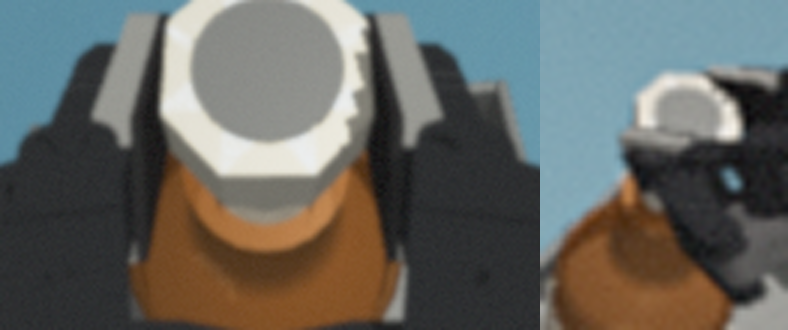

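The wrist view shows the plug entering over the rim. The rim centre and head axis agree within about 0.5 mm, so I lower with force checks.

```bash
python3 -m creep '{"translation":[[0,0,-0.5],[0,0,-1],[0,0,-1.3],[0,0,-1.3]],"delta_rot":[[0,0,0],[0,0,0],[0,0,0],[0,0,0]],"hand":[2.6,2.6,2.6,2.6]}'
python3 -m creep '{"translation":[[0,0,-0.2],[0,0,-0.4],[0,0,-0.6],[0,0,-0.6]],"delta_rot":[[0,0,0],[0,0,0],[0,0,0],[0,0,0]],"hand":[2.6,2.6,2.6,2.6]}'
```

```text
clock: 8.6
position: [477.4, 151.0, 159.0]
ee_rot: [-0.559, 0.713, -0.258, -0.334]
contact_force: [-0.7, 0.8, 0.7]
gripper_width: 32.6
grasp_force: 59.6
clock: 9.1
position: [477.5, 151.0, 153.1]
ee_rot: [-0.559, 0.713, -0.258, -0.334]
contact_force: [-0.4, 0.3, -0.1]
gripper_width: 32.3
grasp_force: 59.6
```

```bash
python3 -m creep '{"translation":[[0,0,-0.2],[0,0,-0.4],[0,0,-0.4]],"delta_rot":[[0,0,0],[0,0,0],[0,0,0]],"hand":[2.6,2.6,2.6]}'
python3 -m creep '{"translation":[[0,0,-0.1],[0,0,-0.2],[0,0,-0.3],[0,0,-0.3]],"delta_rot":[[0,0,0],[0,0,0],[0,0,0],[0,0,0]],"hand":[2.6,2.6,2.6,2.6]}'
python3 - <<'E'
from h import *
s=read_state();T=R.from_quat(s['ee_rot']).as_matrix();t=s['position'];a=np.array([.235,.972,0]);yt=T[:,1];print(t.round(1),s['contact_force'].round(2),s['wrist_torque'].round(2))
im,d,c=grab('wrist');P=cloud(d,c);hsv=cv2.cvtColor(im,cv2.COLOR_RGB2HSV).astype(int)
v,u=np.mgrid[:384,:512];q=P[(u-258.5)**2+(v-252.6)**2<400];print('disc',np.nanmean(q,axis=0).round(1))
m=(hsv[...,1]>100)&(hsv[...,2]>110)&(abs(P[...,2]-134)<6)&(np.hypot(P[...,0]-479,P[...,1]-158)<25)
vv,uu=np.nonzero(m);pts=np.array([ray(x,y,c,134) for x,y in zip(uu,vv)]);L=(pts-t)@yt;A=(pts-t)@a
k=[(L[(A>x)&(A<x+1)].min().round(1),L[(A>x)&(A<x+1)].max().round(1),x) for x in range(int(A.min()),int(A.max())+1) if ((A>x)&(A<x+1)).sum()>3];print(k)
E
```

```text
clock: 9.48
position: [477.5, 151.1, 149.1]
ee_rot: [-0.559, 0.713, -0.258, -0.334]
contact_force: [0.7, 0.0, -0.8]
gripper_width: 32.5
grasp_force: 59.6
clock: 9.98
position: [477.6, 151.1, 146.2]
ee_rot: [-0.559, 0.713, -0.258, -0.334]
contact_force: [0.8, 0.1, 0.1]
gripper_width: 32.6
grasp_force: 59.5
[477.6 151.1 146.2] [0.79 0.09 0.1 ] [ 1.53 -0.47  0.07]
disc [478.8 157.9 159.8]
[(np.float64(-13.9), np.float64(15.1), 14), (np.float64(-13.4), np.float64(15.1), 15), (np.float64(-12.8), np.float64(14.5), 16), (np.float64(-12.2), np.float64(13.9), 17), (np.float64(-11.7), np.float64(12.8), 18), (np.float64(-10.6), np.float64(11.7), 19), (np.float64(-9.0), np.float64(10.1), 20), (np.float64(-5.4), np.float64(7.0), 21), (np.float64(-5.9), np.float64(6.5), 22), (np.float64(-2.3), np.float64(3.9), 23)]
```

```bash
python3 -m creep '{"translation":[[0,0,-0.1],[0,0,-0.15],[0,0,-0.15]],"delta_rot":[[0,0,0],[0,0,0],[0,0,0]],"hand":[2.6,2.6,2.6]}'
python3 -m creep '{"translation":[[0,0,0],[0,0,0],[0,0,0],[0,0,0],[0,0,0],[0,0,0]],"delta_rot":[[0,0,0],[0,0,0],[0,0,0],[0,0,0],[0,0,0],[0,0,0]],"hand":[3.6,4,4.6,5,5,5]}'
python3 - <<'E'
from h import *
s=read_state();t=s['position'];T=R.from_quat(s['ee_rot']).as_matrix();a=np.array([.235,.972,0])
im,d,c=grab('wrist');P=cloud(d,c)
v,u=np.mgrid[:384,:512];q=P[(u-258.5)**2+(v-254)**2<400];m=q.mean(0);w=np.linalg.svd(q-m,full_matrices=False)[2][2];w*=np.sign(w[2])
print('disc',m.round(1),'tilt',np.degrees([w@T[:,1],w@a]).round(1))
cv2.imwrite('pics/w5.png',np.hstack([cv2.resize(im[220:340,170:350,::-1],(540,360),interpolation=2),cv2.resize(get_image('scene')[0][170:230,295:340,::-1],(260,360),interpolation=2)]))
E
```

```text
clock: 10.4
position: [477.6, 151.1, 144.7]
ee_rot: [-0.559, 0.713, -0.258, -0.334]
contact_force: [0.2, -0.7, -0.2]
gripper_width: 32.4
grasp_force: 59.6
clock: 11.15
position: [477.5, 151.1, 144.7]
ee_rot: [-0.559, 0.714, -0.258, -0.334]
contact_force: [0.8, -0.2, -0.7]
gripper_width: 50.0
grasp_force: 0.0Traceback (most recent call last):
  File "<stdin>", line 4, in <module>
    u, s, vh = gufunc(a, signature=signature)
               ~~~~~~^^^^^^^^^^^^^^^^^^^^^^^^
    raise LinAlgError("SVD did not converge")
numpy.linalg.LinAlgError: SVD did not converge
```

```bash
cat > tilt.py <<'E'
from h import *
s=read_state();t=s['position'];T=R.from_quat(s['ee_rot']).as_matrix()
for n in('wrist','scene','side'):
    im,d,c=grab(n);P=cloud(d,c);hsv=cv2.cvtColor(im,cv2.COLOR_RGB2HSV)
    k=(np.hypot(P[...,0]-479,P[...,1]-158.5)<20)&(P[...,2]>148)&(P[...,2]<163)&(hsv[...,1]<70)&(hsv[...,2]>100)
    q=P[k]
    if len(q)<20: print(n,'few',len(q));continue
    for _ in range(3):
        zm=np.percentile(q[:,2],60);q=q[abs(q[:,2]-zm)<3.5]
    m=q.mean(0);w=np.linalg.svd(q-m,full_matrices=False)[2][2];w*=np.sign(w[2])
    print(n,len(q),'top',m.round(1),'bbox mid',((q.min(0)+q.max(0))/2).round(1),'normal xy deg',np.degrees(w[:2]).round(1))
E
python3 tilt.py
```

```text
wrist 4126 top [478.9 158.6 157.2] bbox mid [478.6 157.2 156.8] normal xy deg [0.2 0.5]
scene 202 top [478.4 157.8 157.8] bbox mid [477.9 158.  158.1] normal xy deg [-1.7 -0.3]
side few 0
```

```bash
python3 -m creep '{"translation":[[0.2,0.7,0.65],[0.6,2.2,1.95],[1.1,4.4,3.9],[1.5,6,6],[1.5,6,9],[1.5,6,10],[1.5,6,10]],"delta_rot":[[0,0,0],[0,0,0],[0,0,0],[0,0,0],[0,0,0],[0,0,0],[0,0,0]],"hand":[5,5,5,5,5,5,5]}'
python3 -m creep '{"translation":[[0,0,0],[-0.3,-1,0],[-0.6,-2,0],[-0.9,-3,0],[-1.2,-4,0],[-1.4,-5.3,0],[-1.4,-5.3,0],[-1.4,-5.3,0]],"delta_rot":[[8.1,-2,0],[16.2,-3.9,0],[24.3,-5.9,0],[32.4,-7.8,0],[40.5,-9.8,0],[48.5,-11.7,0],[48.5,-11.7,0],[48.5,-11.7,0]],"hand":[4,3,2,1,0,0,0,0]}'
python3 tilt.py
python3 - <<'E'
from h import *
s=read_state();print(s['position'].round(1),R.from_quat(s['ee_rot']).as_matrix().round(3).tolist(),s['joints'].round(2),s['gripper_width'],s['contact_force'].round(2))
E
```

```text
clock: 12.22
position: [492.5, 211.2, 244.9]
ee_rot: [-0.559, 0.714, -0.258, -0.333]
contact_force: [-0.3, -0.5, -0.2]
gripper_width: 49.9
grasp_force: 0.0
clock: 13.22
position: [478.3, 157.7, 244.0]
ee_rot: [-0.618, 0.786, 0.003, -0.004]
contact_force: [0.1, 0.1, -0.4]
gripper_width: -0.2
grasp_force: 0.0
wrist 1478 top [478.7 156.5 157. ] bbox mid [478.6 157.1 156.7] normal xy deg [-0.  -0.2]
scene 219 top [479.8 158.2 157.7] bbox mid [479.  157.9 157.7] normal xy deg [0.6 0.1]
side 186 top [477.7 161.3 157.2] bbox mid [478.5 159.3 156.5] normal xy deg [0.1 1.4]
[478.5 158.7 243.8] [[-0.234, -0.972, -0.011], [-0.972, 0.234, 0.0], [0.002, 0.01, -1.0]] [ 0.64  0.17 -0.25 -0.01 -1.15 -0.87] 0.05671569669048947 [0.05 0.19 0.23]
```

The stopper stands upright, about 5 mm proud. The closed fingertips are centred above it, and I go down to press.

```bash
python3 -m creep '{"translation":[[0.05,0,-2],[0.05,0,-4.5],[0.05,0,-6.5],[0.05,0,-7.8],[0.05,0,-8.2],[0.05,0,-8.2]],"delta_rot":[[0,0,0],[0,0,0],[0,0,0],[0,0,0],[0,0,0],[0,0,0]],"hand":[0,0,0,0,0,0]}'
python3 -m creep '{"translation":[[0,0,-0.1],[0,0,-0.2],[0,0,-0.3],[0,0,-0.3]],"delta_rot":[[0,0,0],[0,0,0],[0,0,0],[0,0,0]],"hand":[0,0,0,0]}'
```

```text
clock: 14.12
position: [479.3, 158.4, 162.9]
ee_rot: [-0.619, 0.786, 0.003, -0.003]
contact_force: [0.7, 0.9, 0.6]
gripper_width: 0.5
grasp_force: 0.0
clock: 14.62
position: [479.0, 158.1, 159.8]
ee_rot: [-0.619, 0.786, 0.003, -0.003]
contact_force: [0.7, -0.1, 0.2]
gripper_width: -0.2
grasp_force: 0.0
```

```bash
python3 -m creep '{"translation":[[0,0,-0.05],[0,0,-0.1],[0,0,-0.15],[0,0,-0.15]],"delta_rot":[[0,0,0],[0,0,0],[0,0,0],[0,0,0]],"hand":[0,0,0,0]}'
```

```text
clock: 15.12
position: [479.0, 158.1, 158.2]
ee_rot: [-0.619, 0.786, 0.003, -0.003]
contact_force: [-0.0, 0.4, 0.5]
gripper_width: -0.1
grasp_force: 0.0
```

```bash
python3 -m creep '{"translation":[[0,0,-0.05],[0,0,-0.1],[0,0,-0.15],[0,0,-0.15]],"delta_rot":[[0,0,0],[0,0,0],[0,0,0],[0,0,0]],"hand":[0,0,0,0]}'
python3 -m creep '{"translation":[[0,0,-0.05],[0,0,-0.1],[0,0,-0.1]],"delta_rot":[[0,0,0],[0,0,0],[0,0,0]],"hand":[0,0,0]}'
```

```text
clock: 15.62
position: [479.0, 158.1, 156.7]
ee_rot: [-0.619, 0.786, 0.003, -0.003]
contact_force: [0.3, 0.9, -1.0]
gripper_width: -0.1
grasp_force: 0.0
clock: 16.0
position: [479.1, 158.1, 155.8]
ee_rot: [-0.619, 0.786, 0.003, -0.003]
contact_force: [-0.1, -0.7, -0.1]
gripper_width: 0.1
grasp_force: 0.4
```

```bash
python3 -m creep '{"translation":[[0,0,-0.05],[0,0,-0.1],[0,0,-0.1]],"delta_rot":[[0,0,0],[0,0,0],[0,0,0]],"hand":[0,0,0]}'
python3 -m creep '{"translation":[[0,0,-0.05],[0,0,-0.1],[0,0,-0.1]],"delta_rot":[[0,0,0],[0,0,0],[0,0,0]],"hand":[0,0,0]}'
```

```text
clock: 16.38
position: [479.2, 158.1, 155.1]
ee_rot: [-0.619, 0.786, 0.003, -0.003]
contact_force: [-0.5, -0.2, 3.5]
gripper_width: -0.1
grasp_force: 1.7
clock: 16.75
position: [479.2, 158.1, 154.3]
ee_rot: [-0.619, 0.786, 0.003, -0.003]
contact_force: [-1.3, -0.3, 6.4]
gripper_width: 0.0
grasp_force: 3.0
```

```bash
python3 -m creep '{"translation":[[0,0,-0.05],[0,0,-0.1],[0,0,-0.1]],"delta_rot":[[0,0,0],[0,0,0],[0,0,0]],"hand":[0,0,0]}'
python3 -m creep '{"translation":[[0,0,-0.05],[0,0,-0.1],[0,0,-0.1]],"delta_rot":[[0,0,0],[0,0,0],[0,0,0]],"hand":[0,0,0]}'
```

```text
clock: 17.12
position: [479.4, 158.2, 153.9]
ee_rot: [-0.619, 0.786, 0.003, -0.002]
contact_force: [-1.8, -1.1, 8.3]
gripper_width: 0.3
grasp_force: 4.3
clock: 17.5
position: [479.6, 158.2, 153.6]
ee_rot: [-0.619, 0.785, 0.003, -0.002]
contact_force: [-3.1, -0.4, 11.6]
gripper_width: -0.2
grasp_force: 5.8
```

Lateral force is building (fx −3 N), so I trim x back as I press.

```bash
python3 -m creep '{"translation":[[-0.04,0,0],[-0.07,0,-0.05],[-0.07,0,-0.05]],"delta_rot":[[0,0,0],[0,0,0],[0,0,0]],"hand":[0,0,0]}'
```

```text
clock: 17.88
position: [479.3, 158.2, 153.4]
ee_rot: [-0.619, 0.785, 0.003, -0.002]
contact_force: [-1.2, -1.4, 12.2]
gripper_width: -0.1
grasp_force: 6.1
```

```bash
python3 -m creep '{"translation":[[-0.03,-0.02,-0.05],[-0.05,-0.02,-0.1],[-0.05,-0.02,-0.1]],"delta_rot":[[0,0,0],[0,0,0],[0,0,0]],"hand":[0,0,0]}'
python3 -m creep '{"translation":[[-0.02,0,-0.05],[-0.03,0,-0.1],[-0.03,0,-0.1]],"delta_rot":[[0,0,0],[0,0,0],[0,0,0]],"hand":[0,0,0]}'
```

```text
clock: 18.25
position: [479.3, 158.2, 153.0]
ee_rot: [-0.619, 0.785, 0.002, -0.001]
contact_force: [-2.9, -1.7, 15.7]
gripper_width: -0.1
grasp_force: 7.4
clock: 18.62
position: [479.3, 158.3, 152.7]
ee_rot: [-0.619, 0.785, 0.002, -0.001]
contact_force: [-2.2, -2.0, 17.8]
gripper_width: 0.1
grasp_force: 8.9
```

```bash
python3 -m creep '{"translation":[[-0.04,-0.02,-0.05],[-0.06,-0.04,-0.1],[-0.06,-0.04,-0.1]],"delta_rot":[[0,0,0],[0,0,0],[0,0,0]],"hand":[0,0,0]}'
python3 -m creep '{"translation":[[-0.02,0,-0.05],[-0.04,-0.01,-0.1],[-0.04,-0.01,-0.1]],"delta_rot":[[0,0,0],[0,0,0],[0,0,0]],"hand":[0,0,0]}'
```

```text
clock: 19.0
position: [479.3, 158.2, 152.5]
ee_rot: [-0.619, 0.785, 0.002, 0.0]
contact_force: [-3.5, -0.8, 19.4]
gripper_width: 0.0
grasp_force: 10.3
clock: 19.38
position: [479.3, 158.2, 152.1]
ee_rot: [-0.62, 0.785, 0.002, 0.001]
contact_force: [-3.0, -2.1, 22.8]
gripper_width: -0.0
grasp_force: 11.6
```

```bash
python3 -m creep '{"translation":[[-0.04,-0.02,-0.05],[-0.07,-0.04,-0.1],[-0.07,-0.04,-0.1]],"delta_rot":[[0,0,0],[0,0,0],[0,0,0]],"hand":[0,0,0]}'
python3 -m creep '{"translation":[[-0.02,0,-0.05],[-0.04,-0.01,-0.1],[-0.04,-0.01,-0.1]],"delta_rot":[[0,0,0],[0,0,0],[0,0,0]],"hand":[0,0,0]}'
```

```text
clock: 19.75
position: [479.3, 158.2, 152.1]
ee_rot: [-0.62, 0.785, 0.001, 0.002]
contact_force: [-4.4, -1.0, 26.4]
gripper_width: 0.0
grasp_force: 13.3
clock: 20.12
position: [479.3, 158.2, 152.0]
ee_rot: [-0.62, 0.785, 0.001, 0.002]
contact_force: [-5.0, -3.0, 30.5]
gripper_width: 0.0
grasp_force: 15.3
```

It has stopped hard at z = 152 (rim 134 + 18) with force rising to 30 N, so it is home. I unload gently, reversing the trim.

```bash
python3 -m creep '{"translation":[[0.07,0.02,0.15],[0.14,0.05,0.3],[0.21,0.08,0.45],[0.28,0.1,0.6],[0.3,0.12,1],[0.3,0.12,3],[0.3,0.12,7],[0.3,0.12,11]],"delta_rot":[[0,0,0],[0,0,0],[0,0,0],[0,0,0],[0,0,0],[0,0,0],[0,0,0],[0,0,0]],"hand":[0,0,0,0,0,0,0,0]}'
python3 -m creep '{"translation":[[0,-4,2],[0,-9,2],[0,-14,2],[0,-18,2],[0,-18,2]],"delta_rot":[[0,0,0],[0,0,0],[0,0,0],[0,0,0],[0,0,0]],"hand":[0,0,0,0,0]}'
python3 tilt.py
python3 - <<'E'
from h import *
ims=[];bx={'scene':(270,160,390,280),'side':(210,190,310,290)}
for n in bx:
    im,d,c=grab(n);P=cloud(d,c);hsv=cv2.cvtColor(im,cv2.COLOR_RGB2HSV)
    k=(np.hypot(P[...,0]-479,P[...,1]-158.5)<22)&(hsv[...,1]>90)&(P[...,2]>115)&(P[...,2]<140)
    print(n,'amber top z',np.percentile(P[k][:,2],98).round(1))
    x0,y0,x1,y1=bx[n];ims.append(cv2.resize(im[y0:y1,x0:x1,::-1],(400,400),interpolation=2))
cv2.imwrite('pics/end.png',np.hstack(ims))
E
```

```text
clock: 21.12
position: [477.7, 157.9, 255.3]
ee_rot: [-0.619, 0.786, 0.004, -0.004]
contact_force: [1.1, 1.0, 0.2]
gripper_width: 0.0
grasp_force: 0.0
clock: 21.75
position: [477.6, -23.8, 274.4]
ee_rot: [-0.617, 0.787, 0.004, -0.004]
contact_force: [-0.3, 0.1, -0.4]
gripper_width: 0.2
grasp_force: 0.0
wrist few 0
scene 135 top [480.4 158.9 153.2] bbox mid [479.1 158.6 152.9] normal xy deg [0.6 0.2]
side 119 top [477.5 163.  152.3] bbox mid [478.  159.  151.8] normal xy deg [-0.5  1.5]
scene amber top z 133.0
side amber top z 133.9
```

View pics/end.png

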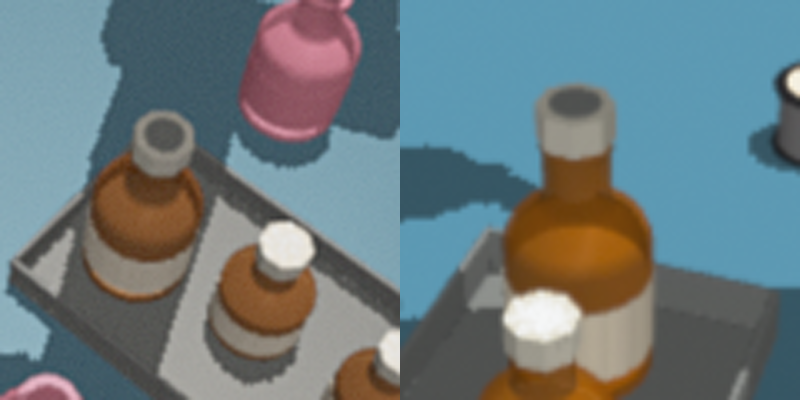

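The final view shows the stopper's head flush on the rim, at (163,145) in the scene crop and (575,120) in the side crop. Its top is about 152.5 mm up, the bottle is upright in place, and the robot is clear.

```bash
python3 -c "from bench import job_done; print(job_done())"
```

```text
the job is handed in; nothing more can be done
None
```

The larger stopper is fully home in the amber bottle, its head on the rim after a 30 N push to a hard stop; the bottle is upright in its place and the job was handed in at about 22 s.

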